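# Drain the dish rack into the steel bowl

## Task

Empty the drip tray of the dish drainer into the stainless steel bowl: first push the swivelling spout sideways with a fingertip until its outlet hangs over the middle of the bowl. Only then push the lever on top of the drain valve round until it is fully open, pointing out in line with the drain pipe towards the robot. Grasp and lift nothing, leave the bowl, mortar, pestle and cups where they stand, and finish clear of everything.

Things in the scene. Friction and masses are not known exactly. Their poses are not given: they have to be found in the camera images.
- drainer: White plastic dish drainer, fixed: a tray 180 x 400 mm on four legs, its rim at 130 mm height with 12 mm lugs on the corners, a grey lid clipped upright on the -y end (top at 190 mm). Origin on the plank top, right under the spout's swivel axis; x points from the swivel along the drain pipe back to the tray, whose front wall is at x = 110 mm. The pipe runs at 100 mm height from the tray through the drain valve (40 mm wide body, up to 123 mm) to the swivel.
- spout (a joint): Angle of the spout about its vertical swivel axis (rad). 0: it points straight away from the tray (drainer -x, towards the robot); positive: turned anticlockwise seen from above, its outlet moving to drainer -y. Stops at -1.4 and 1.4. Light friction (about 0.1 N m); it stays where it is left.
- swivel_axis (a point): Point on the spout's vertical swivel axis, at the height of the spout's top edge (106 mm above the plank). The round hub here is 32 mm across and reaches 121 mm height.
- outlet (a point): Mouth of the spout, 140 mm from the swivel axis, at 70 mm height. The spout is a grey plastic open channel 24 mm wide that reaches 152 mm out from the axis, with upright side walls from 82 to 106 mm height; its outlet is a short 20 mm wide nozzle under the end.
- valve (a joint): Angle of the valve lever (rad). 0: closed, lever across the pipe, pointing to drainer +y. It turns anticlockwise seen from above to the stop at 1.57: fully open, lever in line with the pipe pointing to drainer -x, over the swivel. Light friction (about 0.08 N m); it stays where it is left.
- valve_axis (a point): Point on the vertical axis of the valve lever, 166 mm above the plank, mid-height of the lever; 50 mm from the swivel axis towards the tray.
- lever_tip (a point): Near the free end of the valve lever, 88 mm from its axis, mid-height. The lever is a plain flat steel bar 14 mm wide and 12 mm thick (160 to 172 mm height), 90 mm long from its axis, with free air under it.
- bowl: Stainless steel bowl, loose, 130 mm across the rim, 50 mm high; it stands on the plank on one or the other side of the drain pipe, within the spout's swing (the centre within about 25 mm of the outlet's circle). Origin at the centre of its underside.
- mortar: Grey stone mortar, loose, 110 mm across, 56 mm high, on the other side from the bowl. Origin at the centre of its underside. To be left alone.
- pestle: Small wooden pestle, loose, 126 mm long, 32 mm thick, lying along its y axis beside the mortar. Origin at the middle of its underside. To be left alone.
- cup_a: White enamel cup with handle, loose, 80 mm across, 75 mm high. Origin at the centre of its underside. To be left alone.
- cup_b: White enamel cup with handle, the same as the other, on the other end of the plank. Origin at the centre of its underside. To be left alone.
Mind the look-alikes: they are no part of the job. What is shaped like the bowl but red or turquoise is not meant.

How it is judged:
By the outcome, as a careful person would: the job done as asked, in the order asked, and still so for the second after the job is handed in, with the robot touching nothing.
It also fails if it takes over 58 s, if anything falls off the work surface, if the arm or the gripper's body presses on something with over 40 N, if the wrist force passes 120 N, or if a joint passes its speed limit or range.

## Robot

A 7-joint arm with a two-finger parallel gripper is mounted at the origin on the work surface. World frame = base frame: x ahead of the robot, y to its left, z up, the work surface at z = 0. Lengths are in m, angles in rad, forces in N, time in s.
With the tool pointing down it reaches from about 0.4 to 0.875 m from the base axis. Payload 19.3 kg.
Tool frame: the origin (TCP) lies on the centre line of the jaws, within the pads' length; the fingertips stand 14 mm ahead of it and the grasp point (between the pads) lies 5 mm behind it; z points along the fingers, y is the direction in which the jaws open and shut (so a half turn about z gives the same grasp; the last joint's range is limited). The gripper opens to 85 mm and grips with 20 to 120 N. Pads are 22 mm wide; open, the fingers measure 114 mm over their backs; the gripper's body (76 mm by 85 mm) begins 54 mm behind the grasp point. The pads swing forward as they close: fully open they stand 13 mm farther back than shut.
Start: joints at [1.12, 0.521, -0.036, 1.599, 0.021, 1.021, -0.113], TCP at [0.232, -0.58, 0.245] pointing down, gripper open.
Joint ranges: [-2.91, 2.91], [-0.3, 2.13], [-1.5, 1.42], [0.17, 2.43], [-1.26, 4.41], [0.16, 1.93], [-2.52, 2.52]. Speed limits (rad/s): [1.89, 1.89, 2.39, 2.39, 3.01, 3.01, 3.01].

## Interface

Orientations are given as [roll, pitch, yaw] about the fixed x, y, z axes, in that order (R = Rz(yaw) Ry(pitch) Rx(roll)).
In Python, from plant import bot, eyes gives the robot as it stands.
- The arm moves only by the tool step_arm, never from a script. Its argument "steps" is text: rows parted by semicolons, each of 5 numbers parted by spaces: the shift along the tool's x, y, z in m, then the turn about the tool's z in rad, then the gripper command: -1 is shut, 1 is fully open, values between are in proportion. In form: dx dy dz roll gripper; .... A call has exactly 8 rows; each row is the pose to reach, as a shift and turn from the pose measured when the call began, along the tool's axes at that moment; what a row does not reach only later rows make up. A row lasts 1/10 s, in which the tool goes at most 50 mm and 8.59 degrees, less where a joint would pass 70% of its speed; a pose out of reach is approached as far as the arm can. A call with a gripper value outside its range is refused whole. The fingers move at their own pace and stop on an object; "force" is the grip in N (left out, the last holds). Time passes only in rows, so rows that repeat a pose let the fingers close, or fill a call up. It gives the time, the measured TCP pose, the force and the opening at its end, in the units of the state.
- bot.state(): the state, without advancing time (a new reading comes with each control period).
- eyes.read_camera(name): name is "side" or "top"; returns a dict with "image" (480x640x3 uint8, blue, green, red), "depth" (480x640 float32, m along the optical axis (not along the pixel's ray), 0 where there is no reading), "fx", "fy", "cx", "cy" (pixels), "D" ([k1, k2, p1, p2, k3] as OpenCV has them; the pictures are not rectified), "view" (4x4, takes a point from world to camera coordinates). Camera axes: x right, y down, z forward; pixel columns grow to the right and rows downward; lengths in m; the calibration is good to about 2 mm. A picture is of the moment at which its call begins.
- bot.close_job(): hands the job in, once; it reports no verdict.
The state is a dict: "time_s": time; "qpos": joint angles; "joint_vel": joint speeds; "joint_efforts": joint torques, N m; "ee_pos": TCP position; "tcp_rot": TCP orientation; "force": force on the tool from outside, world axes, zero at the start; "wrist_torque": the same for the moment, N m; "gripper_width": opening from 0.0 (shut) to 1.0 (fully open).
Only numpy, scipy, OpenCV 4.12 (cv2) and the standard library are available. Lean on these libraries where they do the work, as an engineer would, in place of code of your own. Each camera call takes 0.05 s, during which the arm holds its last target.

## Working session

There is one attempt and no reset: what is moved stays moved. The work goes in short steps, Python scripts to look and compute and a tool call to move; the robot and the scene stay as the last step left them, time stands still between calls to the robot, and variables do not carry over. Pictures are saved under pics/ and viewed, and the job is handed in when it is done.

Besides the shell and the picture viewer there is one more tool, called after "Emit:" as name(argument=value, ...) on one line, values as JSON. step_arm: Moves the arm, as the interface text tells. Its arguments: {"type":"object","properties":{"steps":{"type":"string"},"force":{"type":"number"}},"required":["steps"]}

```bash
mkdir -p pics; ls; python3 - <<'E'
from plant import bot, eyes
import cv2,numpy as np
s=bot.state(); print({k:np.round(v,3).tolist() for k,v in s.items()})
for n in("top","side"):
    c=eyes.read_camera(n); cv2.imwrite(f"pics/{n}0.png",c["image"]); np.savez(f"{n}0.npz",**c)
    print(n,c["fx"],c["fy"],c["cx"],c["cy"],c["D"]); print(np.round(c["view"],3))
E
```

```text
pics
{'time_s': 0.0, 'qpos': [1.12, 0.522, -0.036, 1.6, 0.021, 1.021, -0.113], 'joint_vel': [0.001, -0.0, 0.001, 0.0, -0.0, 0.001, -0.0], 'joint_efforts': [-0.002, -92.711, 1.979, -36.994, 0.018, 0.008, 0.0], 'ee_pos': [0.232, -0.58, 0.245], 'tcp_rot': [-3.14, 0.0, 0.381], 'force': [0.072, -0.299, -0.283], 'wrist_torque': [-0.052, -0.003, 0.014], 'gripper_width': 1.0}
top 567.7303461277306 567.7303461277306 315.86596152129937 247.64632301740693 [0.01973389 0.         0.         0.         0.        ]
[[ 0.    -1.    -0.002  0.025]
 [-0.982  0.    -0.19   0.526]
 [ 0.19   0.002 -0.982  1.059]
 [ 0.     0.     0.     1.   ]]
side 490.9868064125854 490.9868064125854 316.7970060231568 238.67459896699197 [-0.12037024  0.          0.          0.          0.        ]
[[ 0.946 -0.325  0.011 -0.489]
 [-0.237 -0.711 -0.662  0.221]
 [ 0.223  0.623 -0.75   0.887]
 [ 0.     0.     0.     1.   ]]
```

View pics/top0.png

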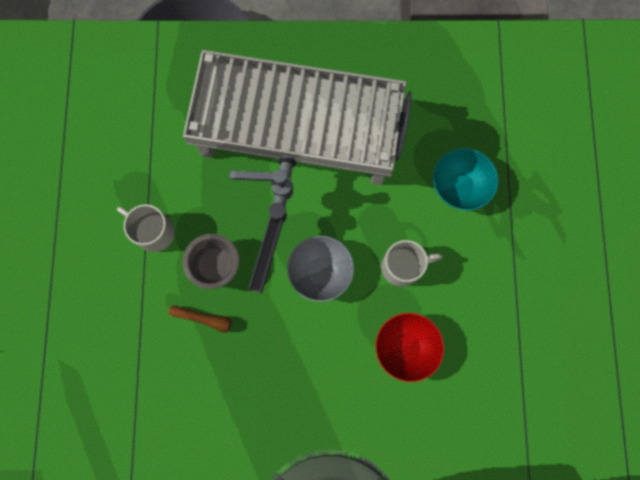

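View pics/side0.png

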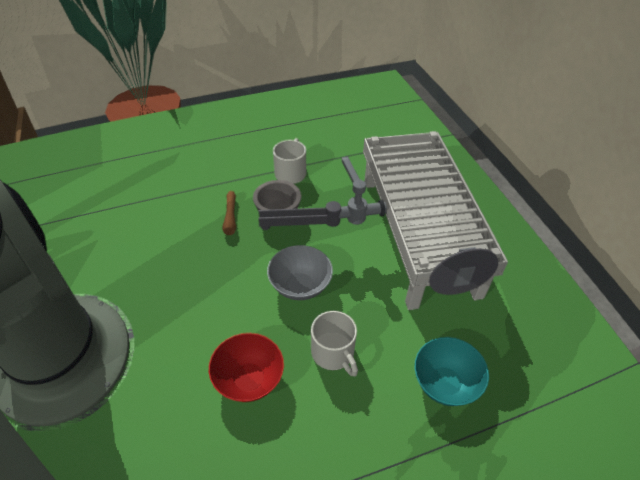

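```bash
cat > h.py <<'E'
import numpy as np,cv2
def K(c): return np.array([[c["fx"],0,c["cx"]],[0,c["fy"],c["cy"]],[0,0,1.]])
def ray(c,uv):
    n=cv2.undistortPoints(np.array(uv,float).reshape(-1,1,2),K(c),c["D"])[:,0]
    V=c["view"];R=V[:3,:3];o=-R.T@V[:3,3]
    return o,np.c_[n,np.ones(len(n))]@R
def onz(c,uv,z):
    o,d=ray(c,uv); return o+d*((z-o[2])/d[:,2])[:,None]
def world(c):
    h,w=c["depth"].shape
    g=np.stack(np.meshgrid(np.arange(w),np.arange(h)),-1).reshape(-1,2)
    o,d=ray(c,g); return (o+d*c["depth"].reshape(-1,1)).reshape(h,w,3)
def proj(c,P):
    V=c["view"];rv=cv2.Rodrigues(V[:3,:3])[0]
    return cv2.projectPoints(np.array(P,float).reshape(-1,1,3),rv,V[:3,3],K(c),c["D"])[0][:,0]
E
python3 - <<'E'
from h import *
np.set_printoptions(precision=4,suppress=True)
t=dict(np.load("top0.npz")); W=world(t); hsv=cv2.cvtColor(t["image"],cv2.COLOR_BGR2HSV)
for n,(u,v) in dict(plankL=(110,300),plank=(350,400),hub=(278,211),end=(258,286),valve=(283,181),lever=(240,175),bowl=(321,268),tray=(395,87),plank2=(560,300)).items(): print(n,W[v,u],t["depth"][v,u])
notgreen=~((hsv[...,0]>40)&(hsv[...,0]<75)&(hsv[...,1]>100))
Z=W[...,2]; ok=t["depth"]>0
def comp(lo,hi,roi):
    m=(ok&notgreen&(Z>lo)&(Z<hi)); mm=np.zeros_like(m); x0,y0,x1,y1=roi; mm[y0:y1,x0:x1]=m[y0:y1,x0:x1]; return mm
# height image view crop
crop=t["image"][140:320,160:420]; cv2.imwrite("pics/crop0.png",cv2.resize(crop,None,fx=3,fy=3,interpolation=cv2.INTER_CUBIC))
z=np.clip((Z-(-.02))/.25*255,0,255).astype(np.uint8)[140:320,160:420]
cv2.imwrite("pics/z0.png",cv2.resize(cv2.applyColorMap(z,cv2.COLORMAP_JET),None,fx=3,fy=3,interpolation=cv2.INTER_NEAREST))
E
```

```text
plankL [0.4288 0.4364 0.0036] 1.1378582
plank [ 0.2349 -0.0412  0.0026] 1.1012607
hub [0.5821 0.095  0.1195] 1.0526912
end [0.4468 0.133  0.0838] 1.0620788
valve [0.6226 0.0829 0.1743] 1.0065478
lever [0.6343 0.1597 0.1725] 1.0107111
bowl [0.4926 0.0146 0.0085] 1.144513
tray [ 0.8198 -0.1254  0.138 ] 1.0794291
plank2 [ 0.4291 -0.4629  0.0013] 1.1387724
```

View pics/crop0.png

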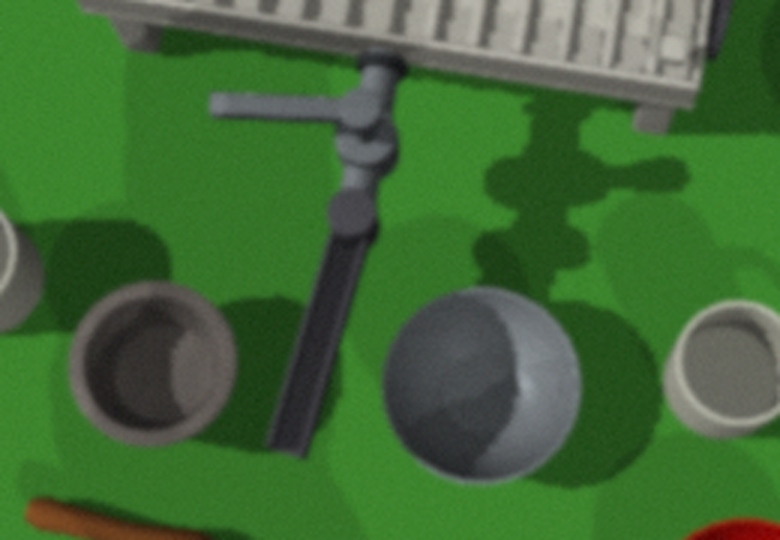

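View pics/z0.png

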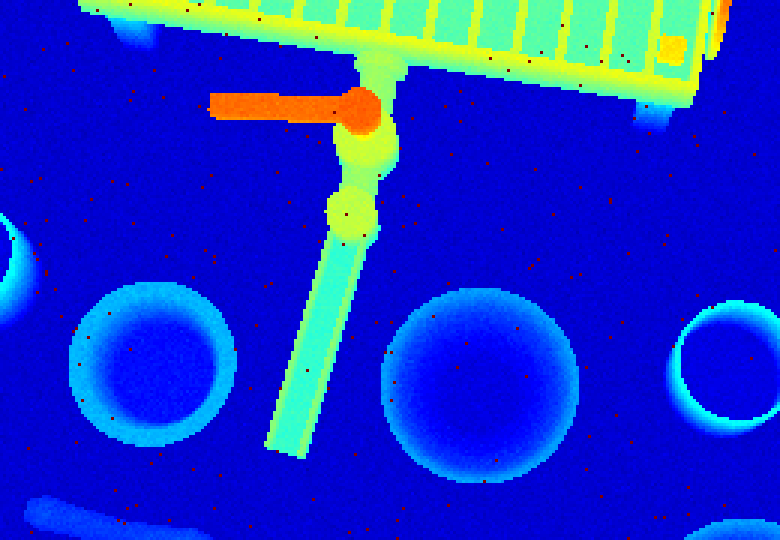

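The top view shows the drainer with its lever pointing left at (232,175), the hub at (278,211), the spout end at (257,290), and the steel bowl at (321,268) to the right of the spout (world -y). The mortar is on the left at (211,260). Next I'll measure these.

```bash
cat > meas.py <<'E'
from h import *
np.set_printoptions(precision=4,suppress=True)
def circ(P):
    A=np.c_[2*P[:,:2],np.ones(len(P))]; s=np.linalg.lstsq(A,(P[:,:2]**2).sum(1),rcond=None)[0]
    return s[:2],np.sqrt(s[2]+s[:2]@s[:2])
def outline(m,c,z):
    k=max(cv2.findContours(m.astype(np.uint8),cv2.RETR_EXTERNAL,cv2.CHAIN_APPROX_NONE)[0],key=cv2.contourArea)
    return onz(c,k[:,0],z)
def bowl(t):
    W=world(t); hsv=cv2.cvtColor(t["image"],cv2.COLOR_BGR2HSV)
    m=(W[...,2]>.012)&(W[...,2]<.06)&(np.hypot(W[...,0]-.49,W[...,1]-.014)<.085)
    k=outline(m,t,.05); return circ(k)
def spoutaxis(t,roi):
    W=world(t); u0,v0,u1,v1=roi
    m=np.zeros(W.shape[:2],bool); m[v0:v1,u0:u1]=True
    m&=(W[...,2]>.075)&(W[...,2]<.113)
    return W[m]
E
python3 - <<'E'
from meas import *
t=dict(np.load("top0.npz")); W=world(t); Z=W[...,2]
print("bowl",*bowl(t))
U,V=np.meshgrid(np.arange(640),np.arange(480))
m=(abs(U-278)<11)&(abs(V-211)<11)&(Z>.113)&(Z<.13)
print("hub mean",W[m].mean(0),circ(outline(m,t,.121)))
m=(U>225)&(U<290)&(V>160)&(V<195)&(Z>.155)&(Z<.2)
L=W[m]; lev=L[L[:,1]>.107]
print("lever z",np.median(lev[:,2]),"y range",lev[:,1].min(),lev[:,1].max())
c=lev[:,:2].mean(0); d=np.linalg.svd(lev[:,:2]-c)[2][0]; d*=np.sign(d[1]); print("lever c,d",c,d,"end",c+d*((lev[:,:2]-c)@d).max())
b=L[L[:,1]<.098]; print("boss",b.mean(0))
S=spoutaxis(t,(245,220,285,295)); c=S[:,:2].mean(0); d=np.linalg.svd(S[:,:2]-c)[2][0]; d*=-np.sign(d[0]); print("spout",c,d,"end",c+d*((S[:,:2]-c)@d).max(), "maxw",np.ptp((S[:,:2]-c)@[-d[1],d[0]]))
# tray front edge
m=(Z>.12)&(Z<.134)&(V<190)&(V>40)&(U>180)&(U<405)
k=max(cv2.findContours(m.astype(np.uint8),0,1)[0],key=cv2.contourArea)[:,0]
r=cv2.minAreaRect(onz(t,k,.13)[:,:2].astype(np.float32)); print(r,cv2.boxPoints(r))
s=dict(np.load("side0.npz"))
for nm,p in (("mortar",(211,260)),("cupA",(405,262)),("cupB",(148,225))): print(nm,onz(t,[p],.06))
E
```

```text
bowl [0.4866 0.0179] 0.06353895502033312
hub mean [0.5831 0.0974 0.1207] (array([0.5829, 0.0975]), np.float64(0.01545377711936091))
lever z 0.1719054669329071 y range 0.10789278493932268 0.17944822675497568
lever c,d [0.634  0.1429] [0.0416 0.9991] end [0.6355 0.1793]
boss [0.6308 0.088  0.1737]
spout [0.504 0.12 ] [-0.9625  0.2714] end [0.4375 0.1388] maxw 0.026228350805809562
((0.7777770161628723, 0.06416377425193787), (0.4005732238292694, 0.18370287120342255), 80.64505767822266) [[ 0.6546 -0.1185]
 [ 0.8359 -0.1484]
 [ 0.901   0.2469]
 [ 0.7197  0.2767]]
mortar [[0.5002 0.2271 0.06  ]]
cupA [[ 0.4962 -0.1469  0.06  ]]
cupB [[0.5694 0.3522 0.06  ]]
```

```bash
cat > mv.py <<'E'
import sys
from plant import bot
import numpy as np
from scipy.spatial.transform import Rotation as R
s=bot.state(); r=R.from_euler("xyz",s["tcp_rot"]); print("t",round(s["time_s"],2),"at",np.round(s["ee_pos"],4),"rpy",np.round(s["tcp_rot"],3),"F",np.round(s["force"],1))
for a in sys.argv[1:]:
    p=np.array(list(map(float,a.split(",")))); print(a,"->",np.round(r.inv().apply(p-s["ee_pos"]),4))
E
python3 mv.py 0.5,-0.15,0.245 0.485,0.185,0.245
```

```text
t 0.1 at [ 0.2321 -0.58    0.2448] rpy [-3.141  0.     0.381] F [-0.7  0.5  0.6]
0.5,-0.15,0.245 -> [ 4.085e-01 -2.997e-01  1.000e-04]
0.485,0.185,0.245 -> [ 5.190e-01 -6.162e-01  4.000e-04]
```

Emit:
step_arm(steps="0.04 -0.03 0 0 -1; 0.08 -0.06 0 0 -1; 0.12 -0.09 0 0 -1; 0.16 -0.12 0 0 -1; 0.2 -0.15 0 0 -1; 0.24 -0.18 0 0 -1; 0.28 -0.21 0 0 -1; 0.32 -0.24 0 0 -1", force=40)

```text
time_s: 0.9
ee_pos: [0.4405, -0.2365, 0.245]
tcp_rot: [-3.141, 0.0, 0.381]
force: [1.1, -0.7, -0.0]
gripper_width: -0.001
```

```bash
python3 mv.py 0.485,0.185,0.245
```

```text
t 0.9 at [ 0.4405 -0.2365  0.245 ] rpy [-3.141  0.     0.381] F [ 1.1 -0.7 -0. ]
0.485,0.185,0.245 -> [ 1.979e-01 -3.748e-01  3.000e-04]
```

Emit:
step_arm(steps="0.021 -0.04 0 0 -1; 0.042 -0.08 0 0 -1; 0.063 -0.12 0 0 -1; 0.084 -0.16 0 0 -1; 0.105 -0.2 0 0 -1; 0.126 -0.24 0 0 -1; 0.147 -0.28 0 0 -1; 0.168 -0.32 0 0 -1")

```text
time_s: 1.7
ee_pos: [0.4774, 0.1247, 0.2453]
tcp_rot: [-3.141, 0.0, 0.38]
force: [1.5, -0.6, 0.4]
gripper_width: -0.0
```

```bash
python3 mv.py 0.485,0.185,0.245 0.485,0.185,0.104
```

```text
t 1.7 at [0.4774 0.1247 0.2453] rpy [-3.141  0.     0.38 ] F [ 1.5 -0.6  0.4]
0.485,0.185,0.245 -> [ 0.0294 -0.0531  0.0003]
0.485,0.185,0.104 -> [ 0.0295 -0.053   0.1413]
```

Emit:
step_arm(steps="0.015 -0.027 0 0 -1; 0.029 -0.053 0 0 -1; 0.029 -0.053 0.02 0 -1; 0.029 -0.053 0.05 0 -1; 0.029 -0.053 0.08 0 -1; 0.029 -0.053 0.11 0 -1; 0.029 -0.053 0.135 0 -1; 0.029 -0.053 0.141 0 -1")

```text
time_s: 2.5
ee_pos: [0.4833, 0.1843, 0.102]
tcp_rot: [-3.141, 0.004, 0.381]
force: [0.1, -0.4, 0.6]
gripper_width: 0.003
```

```bash
python3 mv.py 0.474,0.145,0.104; python3 - <<'E'
from plant import eyes
import cv2
for n in("top","side"):
    c=eyes.read_camera(n); cv2.imwrite(f"pics/{n}1.png",c["image"])
E
```

```text
t 2.5 at [0.4833 0.1843 0.102 ] rpy [-3.141  0.004  0.381] F [ 0.1 -0.4  0.6]
0.474,0.145,0.104 -> [-0.0232  0.0331 -0.002 ]
```

View pics/side1.png

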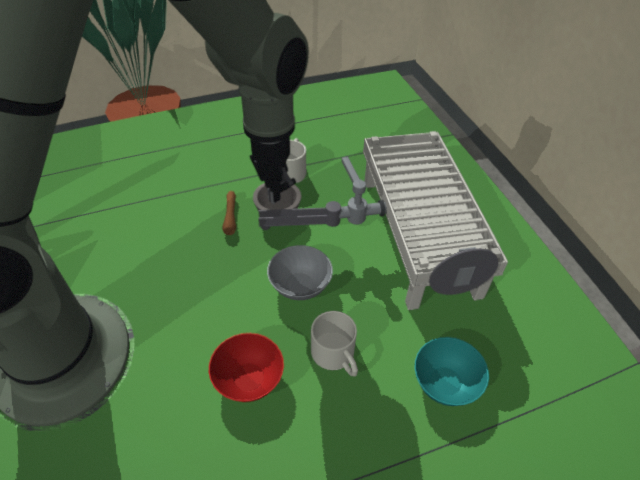

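View pics/top1.png

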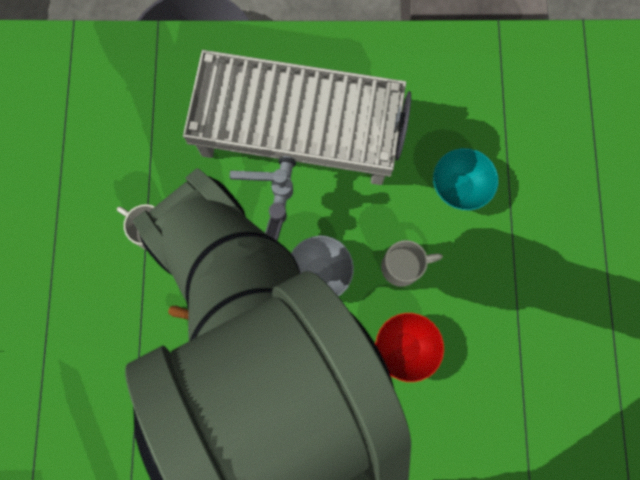

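```bash
cat > arc.py <<'E'
import sys,numpy as np
from plant import bot
from scipy.spatial.transform import Rotation as R
hub=np.array([.583,.0974]);r,d,z=map(float,sys.argv[1:4])
s=bot.state();q=R.from_euler("xyz",s["tcp_rot"])
for a in sys.argv[4:]:
    f=np.radians(float(a)); p=hub+r*np.array([np.cos(f),np.sin(f)])+d*np.array([np.sin(f),-np.cos(f)])
    print(a,np.round(p,4),np.round(q.inv().apply(np.r_[p,z]-s["ee_pos"]),3))
E
python3 arc.py .115 .030 .104 160 164 167 170 173 176 179 182 185 188 191
```

```text
160 [0.4852 0.1649] [-0.006  0.019 -0.   ]
164 [0.4807 0.1579] [-0.013  0.024 -0.   ]
167 [0.4777 0.1525] [-0.018  0.028 -0.   ]
170 [0.475  0.1469] [-0.023  0.032 -0.   ]
173 [0.4725 0.1412] [-0.027  0.036 -0.   ]
176 [0.4704 0.1353] [-0.031  0.041 -0.   ]
179 [0.4685 0.1294] [-0.035  0.046 -0.   ]
182 [0.467  0.1234] [-0.039  0.051 -0.   ]
185 [0.4658 0.1173] [-0.042  0.056 -0.   ]
188 [0.4649 0.1111] [-0.045  0.061 -0.   ]
191 [0.4644 0.1049] [-0.048  0.067 -0.   ]
```

Emit:
step_arm(steps="-0.003 0.010 0 0 -1; -0.006 0.019 0 0 -1; -0.013 0.024 0 0 -1; -0.018 0.028 0 0 -1; -0.023 0.032 0 0 -1; -0.027 0.036 0 0 -1; -0.031 0.041 0 0 -1; -0.035 0.046 0 0 -1")

```text
time_s: 3.4
ee_pos: [0.4687, 0.1287, 0.104]
tcp_rot: [-3.141, 0.002, 0.381]
force: [1.2, 0.4, 0.8]
gripper_width: -0.001
```

```bash
python3 arc.py .115 .030 .104 182 185 188 191 194 197 200 203 206 ; python3 - <<'E'
from plant import eyes
import cv2
for n in("side",):
    c=eyes.read_camera(n); cv2.imwrite(f"pics/{n}2.png",c["image"])
E
```

```text
182 [0.467  0.1234] [-0.004  0.004 -0.   ]
185 [0.4658 0.1173] [-0.007  0.01  -0.   ]
188 [0.4649 0.1111] [-0.01   0.015 -0.   ]
191 [0.4644 0.1049] [-0.013  0.021 -0.   ]
194 [0.4642 0.0987] [-0.015  0.026 -0.   ]
197 [0.4643 0.0925] [-0.018  0.032 -0.   ]
200 [0.4647 0.0863] [-0.02   0.038 -0.   ]
203 [0.4654 0.0801] [-0.021  0.044 -0.   ]
206 [0.4665 0.074 ] [-0.022  0.05  -0.   ]
```

View pics/side2.png

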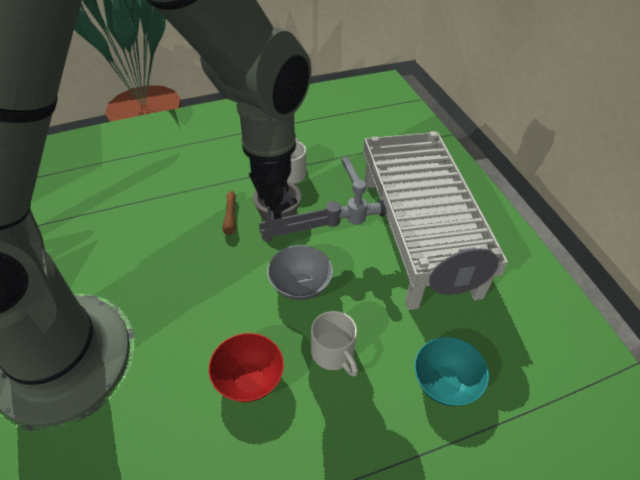

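The side view shows the spout starting to turn. Its end has gone from about (264,218) to (270,229), and the finger is just behind it.

Emit:
step_arm(steps="-0.004 0.004 0 0 -1; -0.007 0.010 0 0 -1; -0.010 0.015 0 0 -1; -0.013 0.021 0 0 -1; -0.015 0.026 0 0 -1; -0.018 0.032 0 0 -1; -0.020 0.038 0 0 -1; -0.021 0.044 0 0 -1")

```text
time_s: 4.25
ee_pos: [0.4652, 0.0784, 0.1039]
tcp_rot: [-3.141, 0.003, 0.38]
force: [-0.3, 1.8, -0.1]
gripper_width: 0.001
```

```bash
cat > ang.py <<'E'
import sys
from meas import *
from plant import eyes
hub=np.array([.583,.0974])
c=eyes.read_camera("side"); cv2.imwrite(f"pics/side{sys.argv[1]}.png",c["image"]); np.savez(f"side{sys.argv[1]}.npz",**c)
W=world(c); r=np.hypot(W[...,0]-hub[0],W[...,1]-hub[1])
m=(c["depth"]>0)&(W[...,2]>.075)&(W[...,2]<.112)&(r>.03)&(r<.17)&(W[...,0]<.565)
k,l,st,_=cv2.connectedComponentsWithStats(m.astype(np.uint8))
i=1+np.argmax(st[1:,4]); P=W[l==i]; P=P[P[:,2]>.1]
a=np.degrees(np.arctan2(P[:,1]-hub[1],P[:,0]-hub[0]))%360
# mid angle per radius bin x offset (both walls)
rr=np.hypot(*(P[:,:2]-hub).T)
for lo in np.arange(.03,.16,.02):
    s=(rr>=lo)&(rr<lo+.02)
    if s.sum()>5: print(round(lo+.01,3),s.sum(),"angle min/mid/max",np.round([np.percentile(a[s],3),np.percentile(a[s],3)/2+np.percentile(a[s],97)/2,np.percentile(a[s],97)],1))
E
python3 ang.py 3; python3 arc.py .115 .030 .104 203 206 209 212 215 218
```

```text
0.04 54 angle min/mid/max [180.3 202.5 224.7]
0.06 50 angle min/mid/max [189.7 202.5 215.4]
0.08 50 angle min/mid/max [193.5 202.5 211.5]
0.1 57 angle min/mid/max [194.4 201.8 209.2]
0.12 80 angle min/mid/max [192.8 200.2 207.6]
0.14 71 angle min/mid/max [188.5 197.6 206.7]
0.16 8 angle min/mid/max [197.5 201.7 205.9]
203 [0.4654 0.0801] [ 0.001 -0.002 -0.   ]
206 [0.4665 0.074 ] [-0.     0.004 -0.   ]
209 [0.4679 0.0679] [-0.001  0.01  -0.   ]
212 [0.4696 0.0619] [-0.002  0.016 -0.   ]
215 [0.4716 0.056 ] [-0.002  0.022 -0.   ]
218 [0.4739 0.0502] [-0.002  0.028 -0.   ]
```

View pics/side3.png

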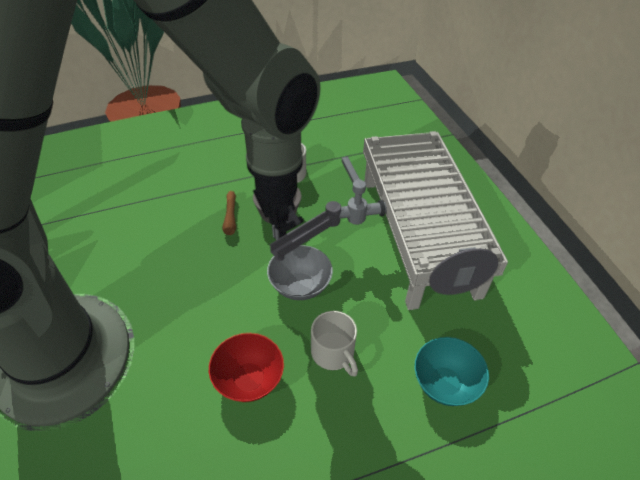

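```bash
python3 arc.py .115 .030 .104 204 207 210 213 216 218 220
```

```text
204 [0.4657 0.078 ] [ 0.001 -0.    -0.   ]
207 [0.4669 0.0719] [-0.001  0.006 -0.   ]
210 [0.4684 0.0659] [-0.001  0.012 -0.   ]
213 [0.4702 0.0599] [-0.002  0.018 -0.   ]
216 [0.4723 0.0541] [-0.002  0.024 -0.   ]
218 [0.4739 0.0502] [-0.002  0.028 -0.   ]
220 [0.4756 0.0465] [-0.002  0.033 -0.   ]
```

Emit:
step_arm(steps="-0.001 0.006 0 0 -1; -0.001 0.012 0 0 -1; -0.002 0.018 0 0 -1; -0.002 0.023 0 0 -1; -0.002 0.027 0 0 -1; -0.002 0.030 0 0 -1; -0.002 0.032 0 0 -1; -0.002 0.032 0 0 -1")

```text
time_s: 5.1
ee_pos: [0.4754, 0.0467, 0.1038]
tcp_rot: [3.141, 0.003, 0.379]
force: [-1.5, 0.3, 0.1]
gripper_width: 0.004
```

```bash
python3 ang.py 4; python3 mv.py .455,.10,.104
```

```text
0.04 35 angle min/mid/max [200.9 219.  237. ]
0.06 35 angle min/mid/max [206.4 218.9 231.5]
0.08 23 angle min/mid/max [224.2 226.2 228.3]
0.1 37 angle min/mid/max [212.6 219.3 226.1]
0.12 78 angle min/mid/max [207.4 215.8 224.3]
0.14 69 angle min/mid/max [202.3 212.8 223.4]
0.16 8 angle min/mid/max [214.5 218.6 222.7]
t 5.15 at [0.4753 0.0468 0.1039] rpy [3.141e+00 3.000e-03 3.790e-01] F [-0.2  0.1 -0.4]
.455,.10,.104 -> [ 0.0008 -0.0569 -0.0001]
```

View pics/side4.png

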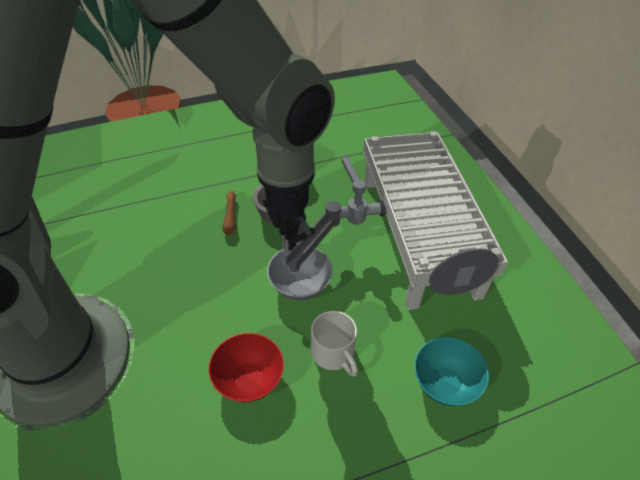

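Emit:
step_arm(steps="0 -0.02 0 0 -1; 0 -0.04 0 0 -1; 0 -0.06 0 0 -1; 0 -0.06 -0.03 0 -1; 0 -0.06 -0.06 0 -1; 0 -0.06 -0.09 0 -1; 0 -0.06 -0.12 0 -1; 0 -0.06 -0.142 0 -1")

```text
time_s: 5.95
ee_pos: [0.4536, 0.1029, 0.2477]
tcp_rot: [3.141, 0.002, 0.379]
force: [-0.9, -0.4, -0.1]
gripper_width: -0.006
```

```bash
python3 ang.py 5; python3 mv.py .5,.24,.245 .70,.165,.245
```

```text
0.04 39 angle min/mid/max [197.4 218.1 238.7]
0.06 46 angle min/mid/max [206.8 219.3 231.8]
0.08 45 angle min/mid/max [209.6 218.9 228.1]
0.1 46 angle min/mid/max [211.7 218.7 225.8]
0.12 51 angle min/mid/max [212.3 218.5 224.7]
0.14 52 angle min/mid/max [213.3 218.4 223.5]
0.16 10 angle min/mid/max [214.  218.4 222.7]
t 6.0 at [0.4546 0.1033 0.2503] rpy [ 3.141e+00 -2.000e-03  3.790e-01] F [1.7 0.4 4.7]
.5,.24,.245 -> [ 0.0927 -0.1102  0.0054]
.70,.165,.245 -> [0.2508 0.0335 0.0058]
```

View pics/side5.png

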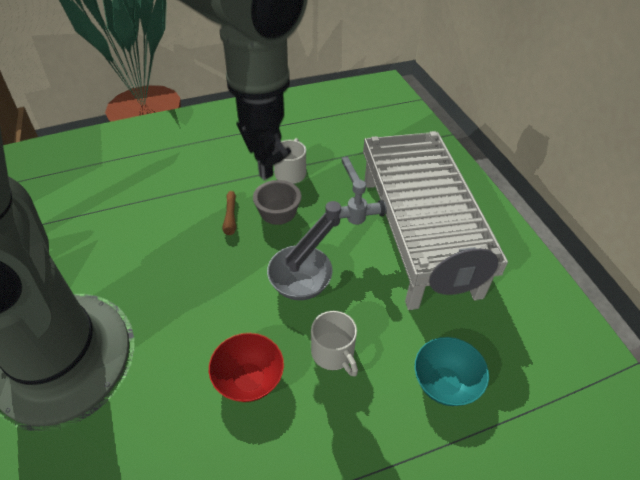

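Emit:
step_arm(steps="0.035 0.004 0 0 -1; 0.07 0.008 0 0 -1; 0.105 0.013 0 0 -1; 0.14 0.018 0 0 -1; 0.175 0.023 0 0 -1; 0.21 0.028 0 0 -1; 0.25 0.033 0 0 -1; 0.25 0.033 0 0 -1")

```text
time_s: 6.8
ee_pos: [0.7017, 0.1663, 0.2487]
tcp_rot: [3.141, -0.001, 0.379]
force: [0.5, -0.1, -1.1]
gripper_width: 0.003
```

```bash
python3 mv.py .695,.16,.245 .695,.16,.164; python3 - <<'E'
from meas import *
from plant import eyes
c=eyes.read_camera("side");cv2.imwrite("pics/side6.png",c["image"])
W=world(c); m=(c["depth"]>0)&(W[...,2]>.012)&(W[...,2]<.06)&(np.hypot(W[...,0]-.487,W[...,1]-.018)<.085)
P=W[m&(W[...,2]>.044)]; print("bowl side",circ(P),len(P))
o,d=ray(c,[(0,0)])
E
```

```text
t 6.8 at [0.7017 0.1663 0.2487] rpy [ 3.141e+00 -1.000e-03  3.790e-01] F [ 0.5 -0.1 -1.1]
.695,.16,.245 -> [-0.0085  0.0034  0.0036]
.695,.16,.164 -> [-0.0086  0.0034  0.0846]
bowl side (array([0.4855, 0.0167]), np.float64(0.062354255003862435)) 367
```

View pics/side6.png

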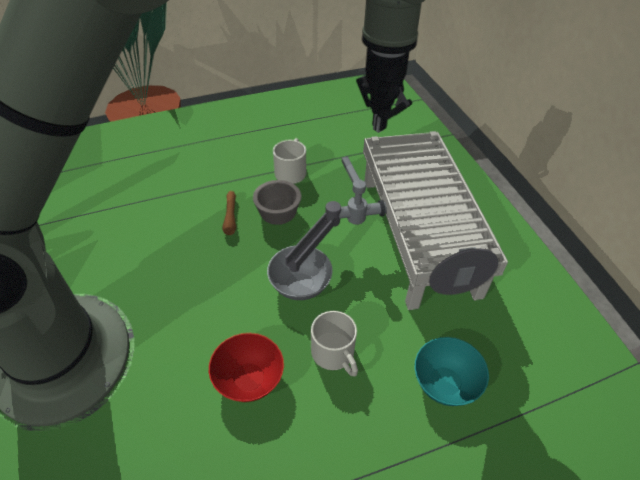

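Emit:
step_arm(steps="-0.009 0.003 0.015 0 -1; -0.009 0.003 0.03 0 -1; -0.009 0.003 0.045 0 -1; -0.009 0.003 0.06 0 -1; -0.009 0.003 0.07 0 -1; -0.009 0.003 0.08 0 -1; -0.009 0.003 0.084 0 -1; -0.009 0.003 0.084 0 -1")

```text
time_s: 7.65
ee_pos: [0.6925, 0.1597, 0.1644]
tcp_rot: [3.141, 0.0, 0.379]
force: [0.8, 0.0, 0.3]
gripper_width: -0.0
```

Emit:
step_arm(steps="-0.016 -0.005 0 0 -1; -0.032 -0.010 0 0 -1; -0.038 -0.015 0 0 -1; -0.044 -0.020 0 0 -1; -0.051 -0.024 0 0 -1; -0.058 -0.027 0 0 -1; -0.066 -0.029 0 0 -1; -0.073 -0.030 0 0 -1")

```text
time_s: 8.45
ee_pos: [0.613, 0.1606, 0.1644]
tcp_rot: [3.141, 0.0, 0.38]
force: [1.9, 0.1, 0.0]
gripper_width: -0.001
```

```bash
V=1 python3 arc.py .070 .025 .164 124 130 136 142 148 154 160 165 170 173; python3 - <<'E'
from plant import eyes
import cv2
cv2.imwrite("pics/side7.png",eyes.read_camera("side")["image"])
E
```

```text
124 [0.6131 0.1605] [0. 0. 0.]
130 [0.6057 0.1582] [-0.008 -0.001  0.   ]
136 [0.5985 0.1551] [-0.016 -0.     0.   ]
142 [0.5917 0.1513] [-0.023  0.001  0.   ]
148 [0.5854 0.1468] [-0.031  0.003  0.   ]
154 [0.5795 0.1417] [-0.038  0.005  0.   ]
160 [0.5743 0.1359] [-0.045  0.009  0.   ]
165 [0.5704 0.1308] [-0.051  0.012  0.   ]
170 [0.5669 0.1253] [-0.056  0.016  0.   ]
173 [0.5651 0.1218] [-0.059  0.018  0.   ]
```

View pics/side7.png

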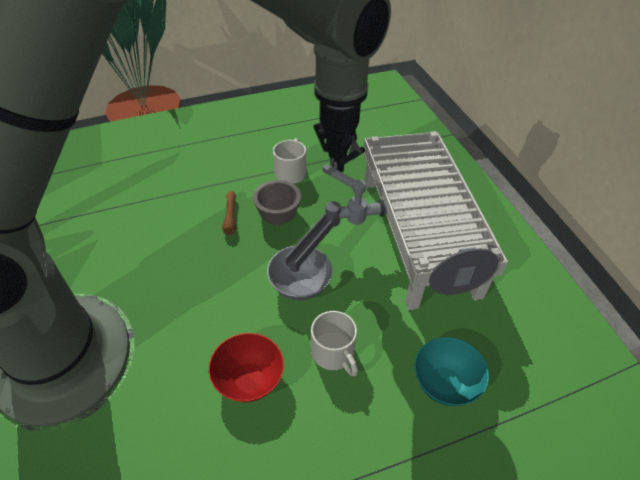

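The lever is turning as planned: its tip is now at (328,170), with the finger behind it.

Emit:
step_arm(steps="-0.008 -0.001 0 0 -1; -0.016 0 0 0 -1; -0.023 0.001 0 0 -1; -0.031 0.003 0 0 -1; -0.038 0.005 0 0 -1; -0.043 0.008 0 0 -1; -0.047 0.010 0 0 -1; -0.051 0.012 0 0 -1")

```text
time_s: 9.3
ee_pos: [0.5691, 0.1299, 0.1645]
tcp_rot: [3.141, 0.001, 0.379]
force: [2.2, 1.3, 0.6]
gripper_width: 0.001
```

```bash
V=1 python3 arc.py .070 .025 .164  165 168 170 172 174 176 178; cat > lev.py <<'E'
import sys
from meas import *
from plant import eyes
v=np.array([.6315,.0885])
for n in ("side","top"):
    c=eyes.read_camera(n); cv2.imwrite(f"pics/{n}{sys.argv[1]}.png",c["image"]); np.savez(f"{n}{sys.argv[1]}.npz",**c)
    W=world(c); r=np.hypot(W[...,0]-v[0],W[...,1]-v[1])
    m=(c["depth"]>0)&(W[...,2]>.168)&(W[...,2]<.177)&(r>.025)&(r<.088)&(W[...,0]<.61)
    k,l,st,_=cv2.connectedComponentsWithStats(m.astype(np.uint8))
    if k<2: continue
    P=W[l==1+np.argmax(st[1:,4])][:,:2]; d=P.mean(0)-v; ax=np.linalg.svd(P-P.mean(0))[2][0]; ax*=np.sign(ax@d)
    print(n,len(P),"lever deg about axis",np.degrees(np.arctan2(d[1],d[0]))%360,"fit",np.degrees(np.arctan2(ax[1],ax[0]))%360)
E
python3 lev.py 8
```

```text
165 [0.5704 0.1308] [ 0.002 -0.     0.   ]
168 [0.5682 0.1275] [-0.002  0.002  0.   ]
170 [0.5669 0.1253] [-0.004  0.004  0.   ]
172 [0.5657 0.123 ] [-0.006  0.005  0.   ]
174 [0.5645 0.1207] [-0.008  0.007  0.   ]
176 [0.5634 0.1183] [-0.01   0.009  0.   ]
178 [0.5624 0.1159] [-0.011  0.011  0.   ]
side 230 lever deg about axis 162.8949006685781 fit 157.01625387219832
```

Emit:
step_arm(steps="-0.001 0.001 0 0 -1; -0.002 0.002 0 0 -1; -0.003 0.003 0 0 -1; -0.004 0.004 0 0 -1; -0.005 0.0045 0 0 -1; -0.006 0.005 0 0 -1; -0.007 0.006 0 0 -1; -0.007 0.006 0 0 -1")

```text
time_s: 10.2
ee_pos: [0.5656, 0.123, 0.1648]
tcp_rot: [-3.141, -0.002, 0.38]
force: [8.5, 8.6, -4.2]
gripper_width: 0.002
```

```bash
V=1 python3 arc.py .070 .025 .164  172 174 176 178 180; python3 lev.py 9
```

```text
172 [0.5657 0.123 ] [0.    0.    0.001]
174 [0.5645 0.1207] [-0.002  0.002  0.001]
176 [0.5634 0.1183] [-0.004  0.004  0.001]
178 [0.5624 0.1159] [-0.006  0.005  0.001]
180 [0.5615 0.1135] [-0.007  0.007  0.001]
side 237 lever deg about axis 168.70834356099846 fit 161.35282266594623
```

View pics/side9.png

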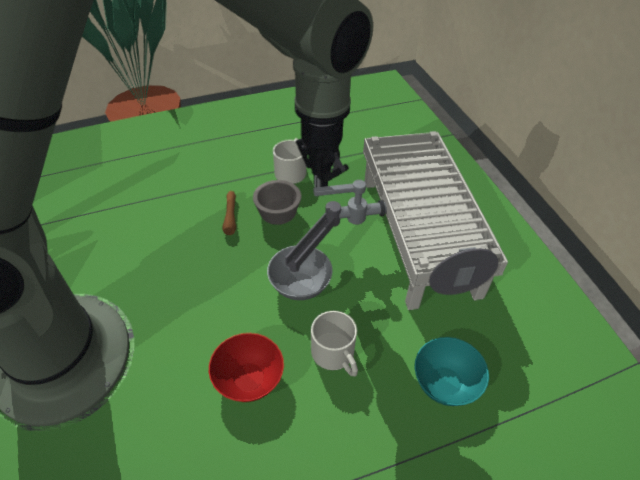

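Emit:
step_arm(steps="0 0.001 0 0 -1; 0 0.002 0 0 -1; 0 0.003 0 0 -1; 0 0.003 0 0 -1; 0 0.003 0 0 -1; 0 0.003 0 0 -1; 0 0.003 0 0 -1; 0 0.003 0 0 -1")

```text
time_s: 11.1
ee_pos: [0.5661, 0.1227, 0.1648]
tcp_rot: [-3.138, -0.002, 0.382]
force: [-2.0, 14.0, -2.2]
gripper_width: 0.002
```

```bash
python3 lev.py 10; python3 mv.py .58,.19,.164
```

```text
side 231 lever deg about axis 169.11018681385323 fit 163.01229122717433
t 11.2 at [0.5661 0.1227 0.1647] rpy [-3.138e+00 -2.000e-03  3.820e-01] F [-1.5 12.9 -1.8]
.58,.19,.164 -> [ 0.038  -0.0572  0.001 ]
```

The reading stays near 14 N and the tool no longer advances, so the lever is against its stop. Now I'll retreat.

Emit:
step_arm(steps="0.012 -0.019 0 0 -1; 0.025 -0.038 0 0 -1; 0.038 -0.057 0 0 -1; 0.038 -0.057 -0.02 0 -1; 0.038 -0.057 -0.04 0 -1; 0.038 -0.057 -0.06 0 -1; 0.038 -0.057 -0.08 0 -1; 0.038 -0.057 -0.1 0 -1")

```text
time_s: 12.0
ee_pos: [0.5797, 0.1891, 0.2657]
tcp_rot: [-3.138, -0.001, 0.382]
force: [0.2, -0.0, -0.8]
gripper_width: -0.003
```

```bash
python3 lev.py 11; python3 ang.py 11; python3 mv.py .45,-.1,.265 .3,-.5,.265
```

```text
side 186 lever deg about axis 171.05433415137108 fit 170.19318513096545
0.04 34 angle min/mid/max [199.8 218.3 236.7]
0.06 46 angle min/mid/max [205.6 218.3 231.1]
0.08 46 angle min/mid/max [210.1 219.  227.8]
0.1 40 angle min/mid/max [211.2 218.4 225.7]
0.12 47 angle min/mid/max [212.4 218.4 224.4]
0.14 51 angle min/mid/max [213.6 218.7 223.7]
0.16 10 angle min/mid/max [214.1 218.4 222.7]
t 12.15 at [0.5803 0.1893 0.2659] rpy [-3.138 -0.004  0.382] F [-0.7 -0.3 -0.4]
.45,-.1,.265 -> [-0.2287  0.2199 -0.0006]
.3,-.5,.265 -> [-0.5169  0.5352 -0.0027]
```

View pics/side11.png

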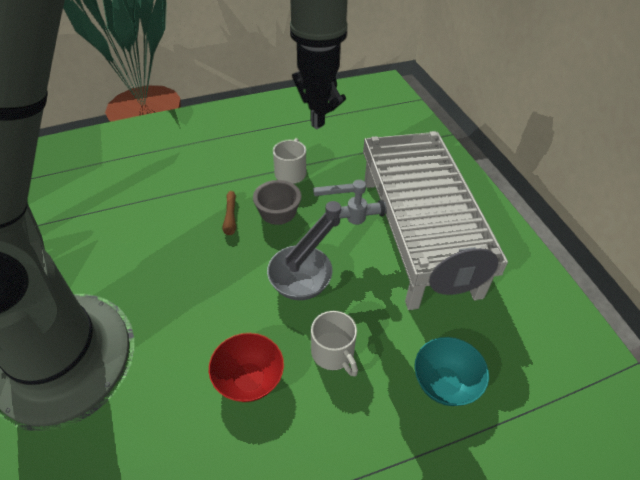

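The lever measures 170–171°, against 170.7° for fully open, and the spout is still at 218.5°. I'll move out of the top camera's view for a last check.

Emit:
step_arm(steps="-0.028 0.027 0 0 -1; -0.056 0.054 0 0 -1; -0.085 0.082 0 0 -1; -0.113 0.11 0 0 -1; -0.142 0.137 0 0 -1; -0.17 0.165 0 0 -1; -0.2 0.192 0 0 -1; -0.228 0.22 0 0 -1")

```text
time_s: 12.95
ee_pos: [0.449, -0.1012, 0.2636]
tcp_rot: [-3.138, -0.002, 0.382]
force: [1.3, -1.1, -0.7]
gripper_width: -0.001
```

```bash
python3 mv.py .27,-.5,.265
```

```text
t 12.95 at [ 0.449  -0.1012  0.2636] rpy [-3.138e+00 -2.000e-03  3.820e-01] F [ 1.3 -1.1 -0.7]
.27,-.5,.265 -> [-0.3147  0.3034 -0.0033]
```

Emit:
step_arm(steps="-0.033 0.032 0 0 -1; -0.066 0.064 0 0 -1; -0.1 0.096 0 0 -1; -0.133 0.128 0 0 -1; -0.166 0.16 0 0 -1; -0.2 0.192 0 0 -1; -0.233 0.224 0 0 -1; -0.266 0.256 0 0 -1")

```text
time_s: 13.75
ee_pos: [0.296, -0.4392, 0.2612]
tcp_rot: [-3.137, -0.002, 0.382]
force: [1.1, -1.1, 0.7]
gripper_width: 0.005
```

Emit:
step_arm(steps="-0.02 0.02 0 0 -1; -0.045 0.045 0 0 -1; -0.07 0.07 0 0 -1; -0.08 0.08 0 0 -1; -0.08 0.08 0 0 -1; -0.08 0.08 0 0 -1; -0.08 0.08 0 0 -1; -0.08 0.08 0 0 -1")

```text
time_s: 14.55
ee_pos: [0.2522, -0.5424, 0.2608]
tcp_rot: [-3.137, -0.002, 0.383]
force: [-0.7, -0.3, -0.3]
gripper_width: -0.001
```

```bash
python3 lev.py 12; python3 - <<'E'
from meas import *
t=dict(np.load("top12.npz")); W=world(t); t0=dict(np.load("top0.npz"))
print("bowl now",*bowl_ if (bowl_:=None) else "")
hub=np.array([.583,.0974]); r=np.hypot(W[...,0]-.583,W[...,1]-.0974)
m=(W[...,2]>.075)&(W[...,2]<.112)&(r>.03)&(r<.16)&(W[...,0]<.57)&(W[...,1]<.11)&(W[...,1]>-.03)&(t["depth"]>0)
P=W[m][:,:2]; c=P.mean(0)-hub; u=c/np.hypot(*c); print("spout deg",np.degrees(np.arctan2(u[1],u[0]))%360,"outlet",hub+.14*u, "tip r",r[m].max())
mb=(W[...,2]>.044)&(W[...,2]<.056)&(np.hypot(W[...,0]-.4866,W[...,1]-.0179)<.08); print("bowl rim",circ(W[mb]))
W0=world(t0); mb=(W0[...,2]>.044)&(W0[...,2]<.056)&(np.hypot(W0[...,0]-.4866,W0[...,1]-.0179)<.08); print("bowl rim before",circ(W0[mb]))
E
```

```text
side 193 lever deg about axis 170.82338353647734 fit 170.76594573097498
top 274 lever deg about axis 169.35322007884184 fit 170.83236788362532
bowl now
spout deg 218.64501610961202 outlet [0.4737 0.01  ] tip r 0.15147312257812925
bowl rim (array([0.4864, 0.0178]), np.float64(0.061862761833363235))
bowl rim before (array([0.4863, 0.0179]), np.float64(0.061844067688561766))
```

View pics/top12.png

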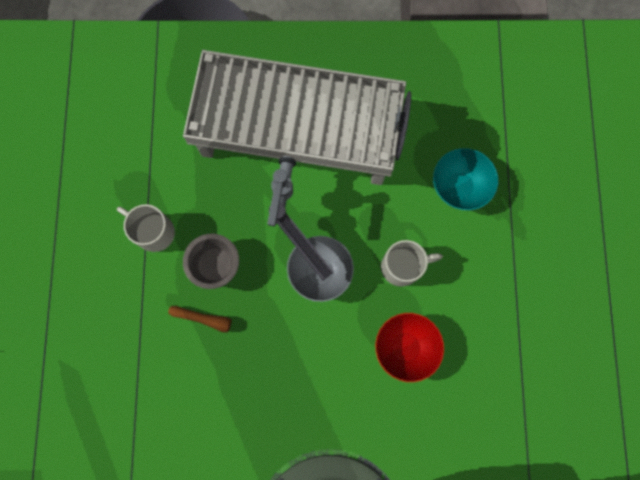

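The top view shows the spout end over the bowl at about (325,270) and the lever in line with the pipe, its tip at (274,220). The cups, mortar and pestle are where they started.

```bash
python3 -c "
from plant import bot
print(bot.close_job())"
```

```text
the job is handed in; nothing more can be done
None
```

I turned the spout over the steel bowl with the closed fingertips, then pushed the valve lever round to its stop. The arm then backed off clear of everything, and I handed the job in at about 14.7 s.

- **Spout:** It stands at 218.6° in world axes; pointing exactly at the bowl centre would be 219.6°. The outlet is about 15 mm from the bowl centre. That is as close as the swing allows, because the bowl stands about 15 mm inside the outlet's circle.
- **Valve lever:** It measures 170.8° by line fits in both cameras, against 170.7° for fully open. Taking the angle from the axis in the top view gave 169.4°, a slight disagreement. Pushing against the stop peaked at about 14 N.
- **Other objects:** The bowl moved by less than 0.2 mm. The mortar, pestle, cups and look-alike bowls look unchanged in the before and after pictures; I did not measure them.

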